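# Charge the bench polisher and lock its bayonet cover

## Task

Charge the small bench polisher: tip the loose dust lid well up on its pot by the tab, take it off and lay it flat, tab up, on the rubber mat. Put every die block that lies on the bench into the pot, then set the cover in with its lugs through the notches of the mouth, press it fully home and twist it clockwise (seen from above) to the stop, and only then push the start lever all the way over. Leave everything else on the bench where it is.

Things in the scene. Friction and masses are not known exactly. Their poses are not given: they have to be found in the camera images.
- pot_rim (a point): Centre of the mouth of the polisher's open steel pot, at rim height (120 mm above the bench). Axes: z up, x across the short side of the polisher's base, y along its long side. Pot: 96 mm across outside, 84 mm inside below the lip, floor 86 mm below the rim, with a low cone (44 mm wide, 16 mm tall) in its middle. A flat lip 6 mm thick narrows the mouth to 65 mm; stops stand under the lip, near the wall.
- notch (a point): Middle of the +x notch in the pot's lip, 37 mm from the pot axis along pot_rim's +x, at rim height; a second notch lies opposite (-x). Each is 20 mm wide and reaches out to 42 mm from the axis; the cover's lugs pass down through them. Once through, the cover turns 1.05 rad (60 degrees) clockwise seen from above, to the stops; anticlockwise it is blocked.
- polisher: The fixed bench polisher. Origin under the middle of its green base, 130 (x) x 270 (y) x 30 (z) mm. The pot stands 75 mm to -y of the origin, the start lever 90 mm to +y.
- lock_mark: Two small brass marks on the outside of the pot, just below the rim, on opposite sides (5 mm wide). Origin on the pot axis, 8 mm below the rim; its x axis runs through both marks, 1.05 rad clockwise (seen from above) of the line through the notches. The cover's handle bar points along it when locked.
- start_lever (a joint): Start lever on the polisher's base, on the other end from the pot: 0 as it leans to the base's -x side, 1.0 rad fully over to the +x side; it starts between 0 and 0.2, swings easily and stays where it is left. Over means at least 0.85.
- start_lever_tip (a point): Centre of the lever's black ball knob (26 mm diameter) on a 10 mm rod; the pivot is 80 mm away, at 52 mm above the bench, and the lever swings in the base's x-z plane. Site axes turn with the lever; y is the pivot axis. The lever block is 70 x 50 x 25 mm on top of the base.
- dust_lid: Loose aluminium lid on the pot. Origin: centre of the underside of its 58 mm diameter, 6 mm deep locating boss, z up through the lid. Above the boss a disc 102 mm in diameter, 4 mm thick (6 to 10 mm above the origin) rests on the pot's rim, the boss sits inside the mouth. About 90 g.
- lid_tab (a point): Centre of the lid's upright finger tab: 8 mm thick (along the lid's y), 22 mm long (along x, outwards), 30 mm tall, standing on the disc 36 mm out from the lid's axis along its +x; the point is 25 mm above the lid's origin.
- mat_top (a point): Centre of the top of a black rubber mat 130 x 130 mm, 3 mm thick, fixed on the bench: the place for the lid.
- cover_grip (a point): Centre of the black handle bar of the bayonet cover: 58 mm long (cover's x), 12 mm thick (y), 28 mm tall. Under the bar a steel flange 92 mm across, 5 mm thick, underside 19 mm below this point. The cover stands on its plug on the bench, about 250 g. Fully home the flange lies on the rim, this point 19 mm above pot_rim; locked, the bar lies along lock_mark's x axis.
- cover_lug (a point): Middle of the brass lug on the cover's +x side, 33 mm from its axis; its twin is on the -x side, both in line with the bar. Lugs: 14 mm wide, out to 39 mm from the axis, 5.5 mm thick, their tops 7.5 mm below the flange. They stick out of the plug under the flange: 60 mm diameter, reaching 16 mm below the flange, bottom edge chamfered 3 to 4 mm.
- die1_mid (a point): Middle of a die block, a dark steel block 34 (x) x 22 (y) x 21 (z) mm with a steel dome 18 mm across and 7 mm tall on top; total height 28 mm, the point 14 mm above its underside. About 110 g. Two to four of the five are present.
- die2_mid (a point): Middle of a die block, a dark steel block 34 (x) x 22 (y) x 21 (z) mm with a steel dome 18 mm across and 7 mm tall on top; total height 28 mm, the point 14 mm above its underside. About 110 g. Two to four of the five are present.
- die3_mid (a point): Middle of a die block, a dark steel block 34 (x) x 22 (y) x 21 (z) mm with a steel dome 18 mm across and 7 mm tall on top; total height 28 mm, the point 14 mm above its underside. About 110 g. Two to four of the five are present.
- die4_mid (a point): Middle of a die block, a dark steel block 34 (x) x 22 (y) x 21 (z) mm with a steel dome 18 mm across and 7 mm tall on top; total height 28 mm, the point 14 mm above its underside. About 110 g. Two to four of the five are present.
- die5_mid (a point): Middle of a die block, a dark steel block 34 (x) x 22 (y) x 21 (z) mm with a steel dome 18 mm across and 7 mm tall on top; total height 28 mm, the point 14 mm above its underside. About 110 g. Two to four of the five are present.
- oil_bottle: White plastic bottle, 44 mm across, 110 mm tall, origin under its centre. Not part of the job: leave it alone.
- wire_spool: Spool of copper wire with black flanges, 70 mm across, 40 mm tall, standing on its flange, origin under its centre. Not part of the job: leave it alone.
- spanner: Steel spanner lying flat, 160 mm long, origin at its middle. Not part of the job: leave it alone.
- screwdriver: Screwdriver with black handle lying down, 170 mm long, 26 mm thick, origin under its middle. Not part of the job: leave it alone.
- bush: Brass bush (short tube), 32 mm across, 14 mm tall, among the die blocks, origin under its centre. Not part of the job: leave it alone.
- bolt: Steel bolt standing on its 22 mm head, 30 mm tall, origin under the head. Not part of the job: leave it alone.
- grit_jar: Glass jar with steel lid, 60 mm across, 70 mm tall, origin under its centre. Not part of the job: leave it alone.
Mind the look-alikes: they are no part of the job. What is meant by the part that bears mat_top is not turquoise or white, and is the smaller of those in its own colour.

How it is judged:
By the outcome, as a careful person would: the job done as asked, in the order asked, and still so for the second after the job is handed in, with the robot touching nothing.
Of die1, die2, die3, die4, die5 only 2 to 4 are there at a start; the rules pass over those that are not, and their reading is None.
At some moment in a run one of die1, die2, die3, die4, die5, cover may be knocked a few centimetres aside while the robot is not near it.
It also fails if it takes over 210 s, if anything falls off the work surface, if the arm or the gripper's body presses on something with over 40 N, if the wrist force passes 120 N, or if a joint passes its speed limit or range.

## Robot

A 6-joint arm with a two-finger parallel gripper is mounted at the origin on the work surface. World frame = base frame: x ahead of the robot, y to its left, z up, the work surface at z = 0. Lengths are in mm, angles in rad, forces in N, time in s.
With the tool pointing down it reaches from about 300 to 775 mm from the base axis. Payload 14.6 kg.
Tool frame: the origin (TCP) lies on the centre line of the jaws, within the pads' length; the fingertips stand 19 mm ahead of it and the grasp point (between the pads) is the TCP (bot.tip_reach is the distance from the TCP to the fingertips, in mm); y points along the fingers, x is the direction in which the jaws open and shut, and the axes are right-handed (so a half turn about y gives the same grasp; the last joint's range is limited). The gripper opens to 85 mm and grips with 20 to 120 N. Pads are 22 mm wide; open, the fingers measure 114 mm over their backs; the gripper's body (76 mm by 85 mm) begins 54 mm behind the grasp point. The pads swing forward as they close: fully open they stand 13 mm farther back than shut.
Start: joints at [-1.234, 0.3, 1.521, -0, 1.321, -0.067], TCP at [216.096, -505.759, 250.281] pointing down, gripper open.
Joint ranges: [-3.03, 3.03], [-0.79, 2.21], [0.23, 2.52], [-1.04, 4.18], [0, 3.07], [-2.55, 2.55]. Speed limits (rad/s): [2.22, 2.22, 2.57, 3.14, 3.14, 3.14].

## Interface

Orientations are given as a unit quaternion [w, x, y, z].
In Python, from rig import bot gives the robot as it stands. Calls block until the motion is done:
- bot.move_to(position, orientation): joint-space move of the TCP to a pose.
- bot.servo_line(position, attitude=None, speed=150, until_force=None): straight line of the TCP; attitude=None keeps the orientation; speed is the mean speed in mm/s. With until_force (N) it stops when the force on the tool has changed by that much, and returns True; else False.
- bot.move_joints(angles): joint-space move.
- bot.move_gripper(opening, grip_force=None): finger opening in mm; grip_force is the grip in N (None keeps the last); returns when the fingers have stopped.
- bot.dwell(seconds).
- bot.ik(position, orientation): joint angles nearest the present ones, or None.
- bot.read_state(): the state.
- bot.read_camera(name): name is "scene" or "top"; returns a dict with "image" (384x512x3 uint8, blue, green, red), "depth" (384x512 float32, mm along the optical axis (not along the pixel's ray), 0 where there is no reading), "fovy" (degrees; the focal length in pixels is half the picture's height over the tangent of half this angle, whatever the lens; pixels are square), "cx", "cy" (the principal point, pixels), "eye" and "attitude" of the camera in the world. Camera axes: x right, y down, z forward; pixel columns grow to the right and rows downward; lengths in mm; the calibration is good to about 2 mm. A picture is of the moment at which its call begins.
A pose or a line that the arm cannot do raises bot.MotionError and nothing moves.
- bot.finish_job(): hands the job in, once; it reports no verdict.
The state is a dict: "clock": time; "joint_positions": joint angles; "qvel": joint speeds; "effort": joint torques, N m; "ee_pos": TCP position; "tool_rot": TCP orientation; "ft_force": force on the tool from outside, world axes, zero at the start; "moment": the same for the moment, N m; "grip_width": finger opening in mm.
Only numpy, scipy, OpenCV 4.12 (cv2) and the standard library are available. Lean on these libraries where they do the work, as an engineer would, in place of code of your own. Each camera call takes 0.05 s, during which the arm holds its last target.

## Working session

There is one attempt and no reset: what is moved stays moved. The work goes in short steps, each a Python script; the robot and the scene stay as the last script left them, time stands still between calls to the robot, and variables do not carry over. Pictures are saved under pics/ and viewed, and the job is handed in when it is done.

```bash
ls; mkdir -p pics; python3 - <<'E'
from rig import bot
import cv2,numpy as np
for n in("scene","top"):
    c=bot.read_camera(n); cv2.imwrite(f"pics/{n}0.png",c["image"]); 
    np.savez(f"{n}0.npz",**c)
    print(n,c["fovy"],c["cx"],c["cy"],c["eye"],c["attitude"],[k for k in c])
print(bot.read_state(), bot.tip_reach)
E
```

```text
pics
scene 47.566973091845 258.7446293891703 192.00290296736785 [1132.46867094 -487.02664015 1344.83543905] [-0.23471683  0.84394867  0.46346774 -0.1336275 ] ['image', 'depth', 'fovy', 'cx', 'cy', 'eye', 'attitude']
top 51.04382955665716 255.83134335294957 189.80325776190182 [ 253.58130901  -96.29209617 1406.05357855] [ 0.06040688 -0.69773647  0.71147974 -0.05754483] ['image', 'depth', 'fovy', 'cx', 'cy', 'eye', 'attitude']
{'clock': 0.1, 'joint_positions': array([-1.23359543e+00,  3.00409248e-01,  1.52153834e+00,  2.06633603e-06,
        1.32073038e+00, -6.65861907e-02]), 'qvel': array([ 1.48655148e-03, -1.86913731e-03, -5.22772913e-04, -2.88656735e-04,
        2.61573180e-04,  1.30080052e-05]), 'effort': array([ 1.18775508e-03, -5.44381678e+01, -3.62370729e+01, -6.98130611e-05,
        3.05612855e-03, -5.13670898e-06]), 'ee_pos': array([ 216.0341479 , -505.5740225 ,  249.77331918]), 'tool_rot': array([ 0.59033933, -0.5898737 ,  0.38988704, -0.389277  ]), 'ft_force': array([-0.81848187, -0.60945421, -0.77392034]), 'moment': array([-0.00283214,  0.04360444,  0.03223113]), 'grip_width': 85.20492168293529} 19.0
```

View images.

View pics/scene0.png

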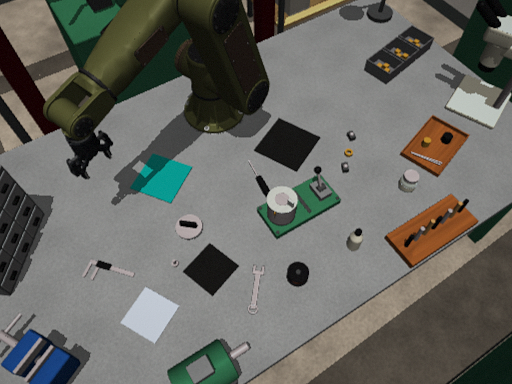

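View pics/top0.png

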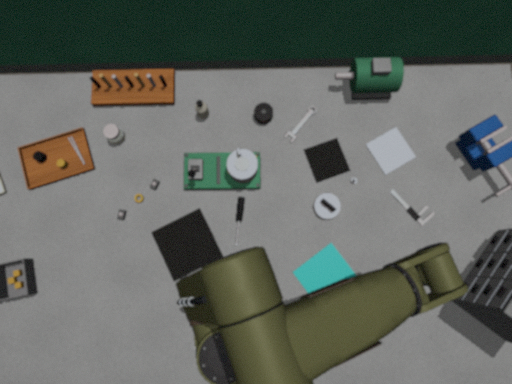

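```bash
cat > h.py <<'E'
import numpy as np,cv2
from scipy.spatial.transform import Rotation as R
def rot(q): return R.from_quat([q[1],q[2],q[3],q[0]]).as_matrix()
def cam(n):
    from rig import bot
    return bot.read_camera(n)
def f(c): return c["image"].shape[0]/2/np.tan(np.radians(float(c["fovy"]))/2)
def cloud(c):
    d=c["depth"]; F=f(c); v,u=np.mgrid[:d.shape[0],:d.shape[1]]
    P=np.stack([(u-c["cx"])/F*d,(v-c["cy"])/F*d,d],-1)
    W=P@rot(c["attitude"]).T+c["eye"]; W[d<=0]=np.nan
    return W
def proj(c,X):
    p=(np.asarray(X,float)-c["eye"])@rot(c["attitude"]); F=f(c)
    return np.stack([p[...,0]/p[...,2]*F+c["cx"],p[...,1]/p[...,2]*F+c["cy"]],-1)
def onplane(c,uv,z):
    uv=np.asarray(uv,float).reshape(-1,2)
    d=np.c_[(uv-[c["cx"],c["cy"]])/f(c),np.ones(len(uv))]@rot(c["attitude"]).T
    return c["eye"]+d*((z-c["eye"][2])/d[:,2:])
def crop(c,X,h,s,name,z=0):
    u,v=proj(c,X); u,v=int(u),int(v)
    im=c["image"][max(0,v-h):v+h,max(0,u-h):u+h]
    cv2.imwrite(name,cv2.resize(im,None,fx=s,fy=s,interpolation=cv2.INTER_CUBIC))
    print(name,"origin",max(0,u-h),max(0,v-h))
def ortho(c,x0,x1,y0,y1,z,s,name):
    # s px/mm ; image right = -y , up = +x
    W,H=int((y1-y0)*s),int((x1-x0)*s)
    r,q=np.mgrid[:H,:W]
    X=np.stack([x1-r/s,y1-q/s,np.full(r.shape,float(z))],-1)
    p=proj(c,X).astype(np.float32)
    o=cv2.remap(c["image"],p[...,0],p[...,1],cv2.INTER_CUBIC)
    if name: cv2.imwrite(name,o)
    return o
def load(n): return dict(np.load(n+".npz"))
E
python3 - <<'E'
from h import *
for n in("scene","top"):
    c=load(n+"0"); W=cloud(c); 
    print(n,np.nanpercentile(W[...,2],[5,25,50]))
    o=ortho(c,250,800,-560,300,0,.9,f"pics/ortho_{n}0.png"); print(o.shape)
    pts={"scene":[(283,200),(188,226),(210,268),(350,135),(345,168),(348,152),(318,172)],"top":[(241,165),(327,206),(327,160),(154,184),(122,214),(139,198),(194,172)]}[n]
    for u,v in pts: print(u,v,W[v,u].round(1))
E
```

```text
scene [-754.9574326    -6.25550065   -1.17817051]
(495, 774, 3)
283 200 [565.6 -46.6 120.8]
188 226 [ 435.5 -341.1   30.6]
210 268 [ 594.7 -348.1   -0. ]
350 135 [414.2 373.6  14.4]
345 168 [528.2 258.5  18.9]
348 152 [469.2 322.4   3.9]
318 172 [541.  111.7 126. ]
top [-555.7125859    -2.86607974    1.03753547]
(495, 774, 3)
241 165 [553.1 -46.2 123.1]
327 206 [ 422.6 -334.7   42.6]
327 160 [ 591.5 -348.3   10.2]
154 184 [512.6 260.6  33.1]
122 214 [410.8 370.7  25.7]
139 198 [469.5 321.2  -0. ]
194 172 [530.9 106.  132. ]
```

```bash
python3 - <<'E'
import cv2
c=cv2.imread("pics/scene0.png"); cv2.imwrite("pics/s_crop.png",cv2.resize(c[100:300,150:400],None,fx=3,fy=3,interpolation=cv2.INTER_CUBIC))
c=cv2.imread("pics/top0.png"); cv2.imwrite("pics/t_crop.png",cv2.resize(c[90:250,100:380],None,fx=2.8,fy=2.8,interpolation=cv2.INTER_CUBIC))
E
```

```text
(no output)
```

View pics/s_crop.png

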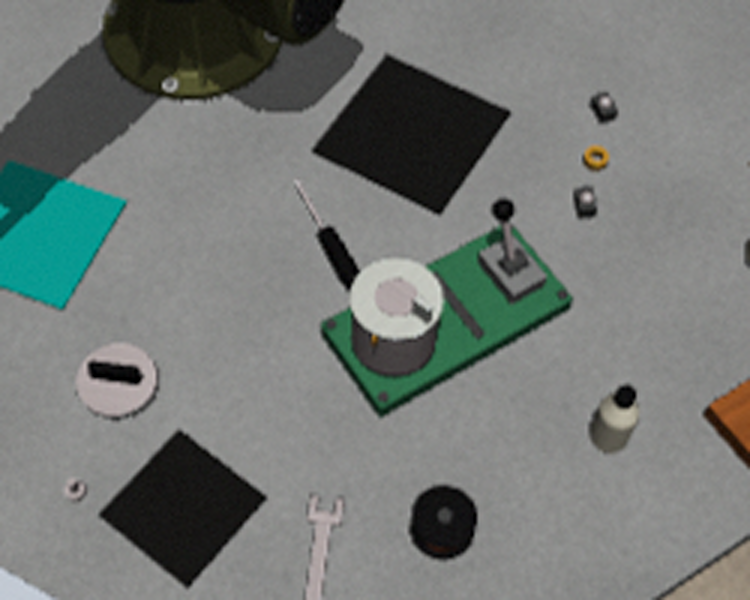

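View pics/t_crop.png

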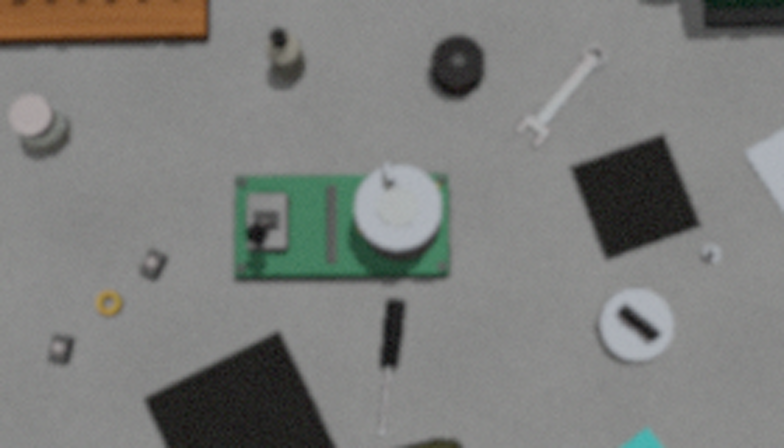

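View pics/ortho_scene0.png

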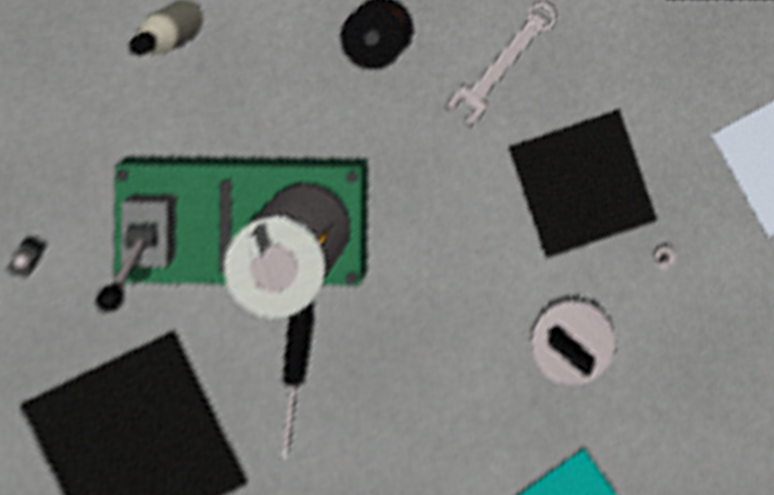

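```bash
python3 - <<'E'
from h import *
for n in("scene","top"):
    c=load(n+"0")
    # base at z=30: green mask in px -> plane
    hsv=cv2.cvtColor(c["image"],cv2.COLOR_BGR2HSV)
    o=ortho(c,440,680,-150,180,30,3,None)
    h=cv2.cvtColor(o,cv2.COLOR_BGR2HSV)
    m=cv2.inRange(h,(60,90,55),(85,255,255))
    m=cv2.morphologyEx(m,cv2.MORPH_OPEN,np.ones((7,7)))
    cv2.imwrite(f"pics/base_{n}.png",cv2.addWeighted(o,.7,cv2.cvtColor(m,cv2.COLOR_GRAY2BGR),.3,0)[::1,::1] if 0 else cv2.resize(o,None,fx=.8,fy=.8))
    cs,_=cv2.findContours(m,0,2); k=np.vstack([q for q in cs if cv2.contourArea(q)>300])
    (x,y),(w,hh),a=cv2.minAreaRect(k)
    print(n,"base",680-y/3,180-x/3,w/3,hh/3,a)
    for z,nm,r in((13,"cover",(340,520,-430,-240)),(3,"mat",(480,720,-450,-230)),(10,"dies",(370,560,220,420)),(130,"lid",(470,650,-130,40))):
        o=ortho(c,*r,z,3,f"pics/{nm}_{n}.png")
E
python3 -c "
import cv2,numpy as np
for nm in('base','cover','mat','dies','lid'):
    a=cv2.imread(f'pics/{nm}_scene.png');b=cv2.imread(f'pics/{nm}_top.png')
    o=np.hstack([a,b]); s=min(1,800/o.shape[1]); cv2.imwrite(f'pics/{nm}_b.png',cv2.resize(o,None,fx=s,fy=s,interpolation=cv2.INTER_AREA)); print(nm,s,a.shape)
"
```

```text
scene base 565.0130818684896 24.050893147786468 268.45721435546875 129.3789265950521 0.5011164546012878
top base 556.3491617838541 25.1607666015625 262.4166259765625 126.90517171223958 0.6560298800468445
base 0.5050505050505051 (576, 792, 3)
cover 0.7017543859649122 (540, 570, 3)
mat 0.6060606060606061 (720, 660, 3)
dies 0.6666666666666666 (570, 600, 3)
lid 0.7843137254901961 (540, 510, 3)
```

View pics/base_b.png

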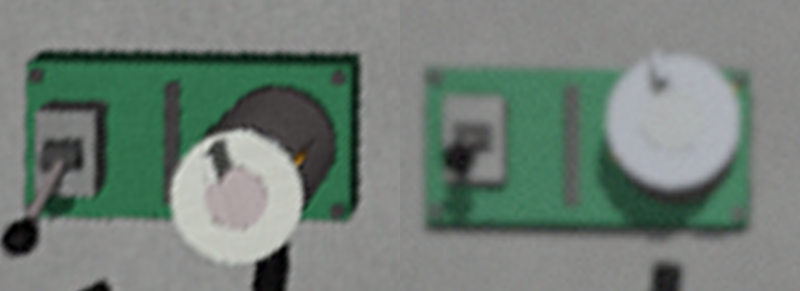

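View pics/cover_b.png

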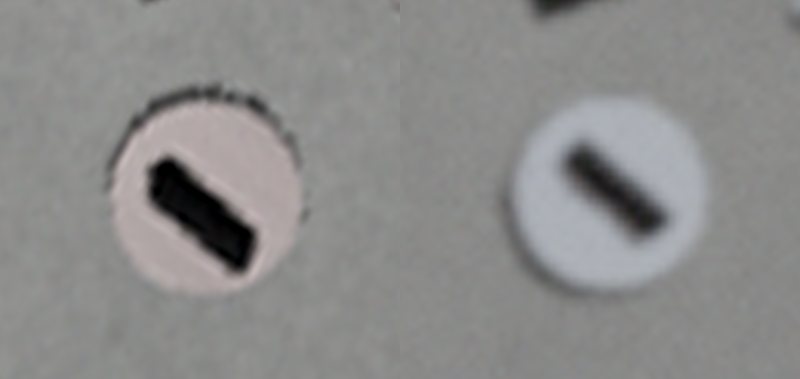

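View pics/dies_b.png

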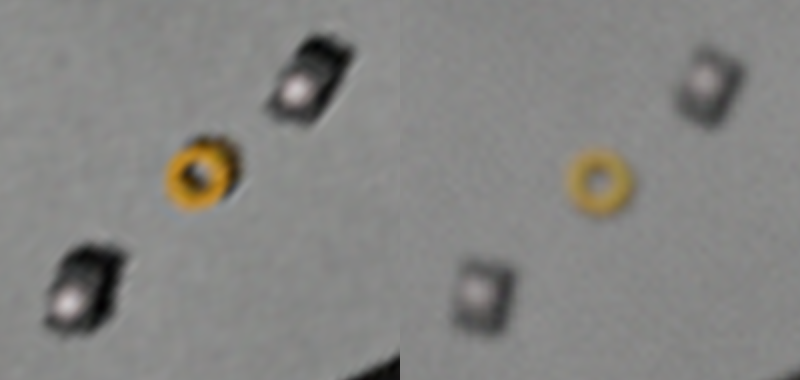

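View pics/lid_b.png

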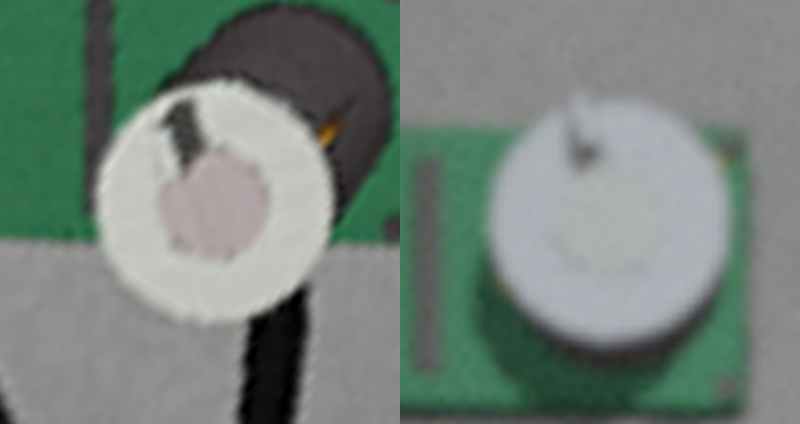

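View pics/mat_b.png

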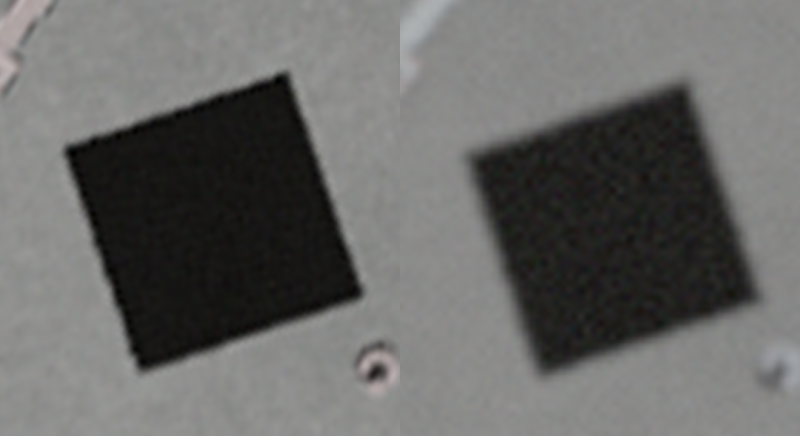

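```bash
cat >> h.py <<'E'
def rect(c,r,z,lo,hi,s=4,hsv=False):
    o=ortho(c,*r,z,s,None)
    if hsv:o=cv2.cvtColor(o,cv2.COLOR_BGR2HSV)
    m=cv2.inRange(o,lo,hi); m=cv2.morphologyEx(m,cv2.MORPH_OPEN,np.ones((5,5)))
    cs,_=cv2.findContours(m,0,2); k=max(cs,key=cv2.contourArea)
    M=cv2.moments(k); cen=(r[1]-M['m01']/M['m00']/s, r[3]-M['m10']/M['m00']/s)
    (x,y),(w,h),a=cv2.minAreaRect(k)
    return np.round(cen,1),(round(r[1]-y/s,1),round(r[3]-x/s,1)),(round(w/s,1),round(h/s,1)),round(a,1),round(M['m00']/s/s)
E
python3 - <<'E'
from h import *
for n in("scene","top"):
    c=load(n+"0"); W=cloud(c)
    P=W[(W[...,0]>300)&(W[...,0]<700)&(abs(W[...,1])<450)&(abs(W[...,2])<15)]
    A=np.c_[P[:,:2],np.ones(len(P))]; k=np.linalg.lstsq(A,P[:,2],rcond=None)[0]; r=P[:,2]-A@k
    print(n,"plane z=",k, "std",r.std(),"at(560,0)",k@[560,0,1])
    print("mat",rect(c,(480,720,-450,-230),3,(0,0,0),(60,60,60)))
    print("bar",rect(c,(340,520,-430,-240),49,(0,0,0),(75,75,75)))
    print("flange",rect(c,(340,520,-430,-240),21,(150,150,150),(255,255,255)))
    print("lid",rect(c,(470,650,-130,40),130,(150,150,150),(255,255,255)))
    print("die1",rect(c,(480,560,220,300),21,(0,0,0),(100,100,100)))
    print("die2",rect(c,(370,450,330,420),21,(0,0,0),(100,100,100)))
E
```

```text
scene plane z= [ 2.13261288e-04 -8.93163475e-04 -9.65153604e-01] std 3.5202720836344032 at(560,0) -0.8457272830408445
mat (array([ 597.7, -347.3]), (597.8, -347.0), (130.2, 130.3), 71.3, 16528)
bar (array([ 437.6, -339.6]), (437.4, -339.8), (62.9, 21.7), 41.2, 1150)
flange (array([ 429.1, -338.6]), (429.1, -338.7), (90.3, 89.9), 9.2, 6293)
lid (array([563.1, -50.5]), (563.3, -49.7), (99.0, 102.6), 55.8, 7924)
die1 (array([526.4, 256.3]), (524.9, 258.5), (27.9, 49.7), 29.9, 939)
die2 (array([422.8, 368.1]), (421.0, 370.5), (33.7, 49.2), 13.4, 1103)
top plane z= [-1.61237759e-03 -4.56190096e-04  1.76940760e+00] std 3.3156018308721236 at(560,0) 0.86647614724546
mat (array([ 594. , -347.4]), (594.1, -347.2), (124.1, 124.8), 71.3, 15035)
bar (array([ 424.3, -335.3]), (424.2, -335.2), (50.3, 12.5), 41.3, 553)
flange (array([ 428.5, -339.9]), (428.2, -340.1), (89.0, 91.2), 90.0, 6452)
lid (array([558.1, -49.2]), (558.1, -49.7), (98.2, 100.5), 39.6, 7708)
die1 (array([510.6, 260. ]), (512.8, 261.6), (24.8, 34.8), 26.3, 526)
die2 (array([407.7, 370.9]), (409.3, 373.0), (25.8, 34.6), 12.8, 544)
```

```bash
cat > ov.py <<'E'
from h import *
def box(cx,cy,z0,z1,lx,ly,yaw):
    c,s=np.cos(yaw),np.sin(yaw); P=[]
    for z in(z0,z1):
        for a,b in((1,1),(-1,1),(-1,-1),(1,-1)):
            x,y=a*lx/2,b*ly/2; P.append([cx+c*x-s*y,cy+s*x+c*y,z])
    return np.array(P)
def draw(c,boxes,X,h,s):
    uv0=(proj(c,X)-h).astype(int); u,v=uv0
    im=cv2.resize(c["image"][v:v+2*h,u:u+2*h],None,fx=s,fy=s,interpolation=cv2.INTER_CUBIC)
    raw=im.copy()
    for B in boxes:
        p=np.round((proj(c,B)-uv0+.5)*s).astype(int)
        if len(B)==8:
            for i in range(4):
                for a,b in((i,(i+1)%4),(i+4,(i+1)%4+4),(i,i+4)): cv2.line(im,tuple(map(int,p[a])),tuple(map(int,p[b])),(0,0,255) if a>3 else (255,0,0),1)
        else: cv2.polylines(im,[p.astype(np.int32)],True,(0,0,255),1)
    return np.hstack([raw,im])
def circ(cx,cy,z,r): t=np.linspace(0,6.283,60); return np.c_[cx+r*np.cos(t),cy+r*np.sin(t),0*t+z]
E
python3 - <<'E'
from ov import *
L=np.array([560.5,-50]); rows=[]
for n in("scene","top"):
    c=load(n+"0"); r=[]
    for y in(.15,.4,):
        B=[box(*(L+36*np.array([np.cos(y),np.sin(y)])),124,154,22,8,y),circ(*L,124,51)]
        r.append(draw(c,B,[*L,125],25,8))
    rows.append(np.hstack([r[0],r[1][:,400:]]))
cv2.imwrite("pics/tab.png",cv2.resize(np.vstack(rows),None,fx=.66,fy=.66))
E
```

```text
(no output)
```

View pics/tab.png

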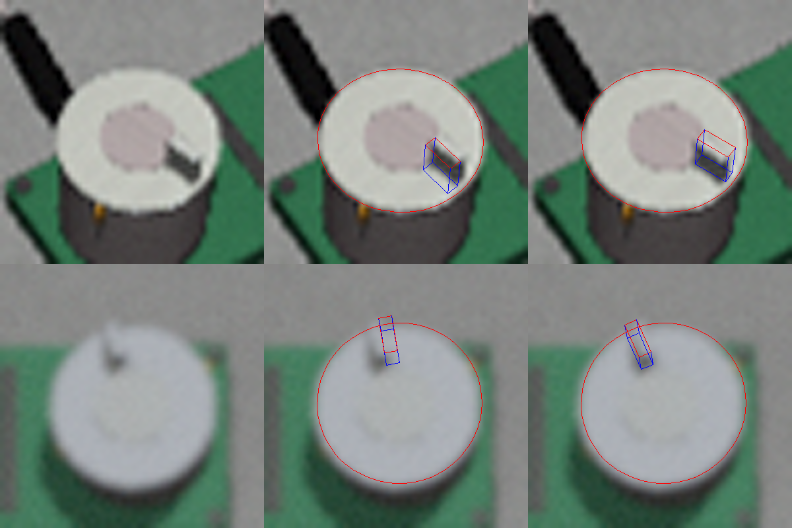

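```bash
cat >> h.py <<'E'
def down(psi,tilt=None):
    x=np.array([np.cos(psi),np.sin(psi),0]); y=np.array([0,0,-1.]); M=np.c_[x,y,np.cross(x,y)]
    return M
def q(M):
    a=R.from_matrix(M).as_quat(); return np.array([a[3],a[0],a[1],a[2]])
def best(bot,pos,psis):
    J0=bot.read_state()["joint_positions"]; b=None
    for p in psis:
        j=bot.ik(pos,q(down(p)))
        if j is None: continue
        cst=abs(np.asarray(j)[5])
        if b is None or cst<b[0]: b=(cst,p,j)
    return b
def st(bot):
    s=bot.read_state(); print("t%.1f"%s["clock"],"tcp",s["ee_pos"].round(1),"F",s["ft_force"].round(1),"M",s["moment"].round(2),"w%.1f"%s["grip_width"],"j",np.round(s["joint_positions"],2)); return s
E
python3 - <<'E'
from h import *; from rig import bot
L=np.array([560.5,-50]); y=.42; xl=np.array([np.cos(y),np.sin(y),0]); yl=np.array([-np.sin(y),np.cos(y),0])
T=np.array([*L,114.])+36*xl+[0,0,34]
for psi in(y+np.pi/2,y-np.pi/2):
    print(psi,[None if (j:=bot.ik(p,q(down(psi)))) is None else np.round(j,2) for p in(T+[0,0,150],T)])
    piv=np.array([*L,120.])-48*xl
    for th in(.3,.6,.9):
        Rm=R.from_rotvec(-th*yl).as_matrix(); p=piv+Rm@(T-piv); j=bot.ik(p,q(Rm@down(psi)))
        print(th,p.round(0),None if j is None else np.round(j,2))
E
```

```text
1.9907963267948965 [array([-0.12,  0.37,  1.32, -0.  ,  1.45, -2.11]), array([-0.12,  0.5 ,  1.5 , -0.  ,  1.15, -2.11])]
0.3 [582. -40. 172.] [-0.2   0.34  1.69  0.22  0.88 -2.31]
0.6 [566. -48. 191.] None
0.9 [544. -57. 203.] None
-1.1507963267948966 [array([-0.12,  0.37,  1.32, -0.  ,  1.45,  1.03]), array([-0.12,  0.5 ,  1.5 , -0.  ,  1.15,  1.03])]
0.3 [582. -40. 172.] [-0.2   0.34  1.69  0.22  0.88  0.83]
0.6 [566. -48. 191.] [-0.3   0.22  1.88  0.64  0.68  0.42]
0.9 [544. -57. 203.] [-0.42  0.15  2.05  1.25  0.66 -0.21]
```

```bash
python3 - <<'E'
from h import *; from rig import bot
L=np.array([560.5,-50]); y=.42; xl=np.array([np.cos(y),np.sin(y),0]); yl=np.array([-np.sin(y),np.cos(y),0])
T=np.array([*L,114.])+36*xl+[0,0,34]; Q=q(down(y-np.pi/2))
bot.move_gripper(45,30)
bot.move_to(T+[0,0,110],Q); st(bot)
bot.servo_line(T+[0,0,25],speed=150)
st(bot)
for n in("scene","top"):
    c=bot.read_camera(n); np.savez(n+"1",**c); crop(c,[*T[:2],150],35,8,f"pics/{n}1.png")
E
python3 -c "
import cv2,numpy as np
cv2.imwrite('pics/p1.png',cv2.resize(np.hstack([cv2.imread('pics/scene1.png'),cv2.imread('pics/top1.png')]),None,fx=.7,fy=.7))"
```

```text
t2.7 tcp [593.3 -36.2 258. ] F [-0.3 -0.2 -0.5] M [-0.02 -0.01  0.02] w45.1 j [-0.12  0.39  1.38 -0.    1.37  1.03]
t3.5 tcp [593.8 -35.5 174. ] F [-0.3  0.1 -0.1] M [-0.03  0.01 -0.02] w44.8 j [-0.12  0.47  1.47 -0.    1.2   1.03]
pics/scene1.png origin 256 165
pics/top1.png origin 202 115
```

View pics/p1.png

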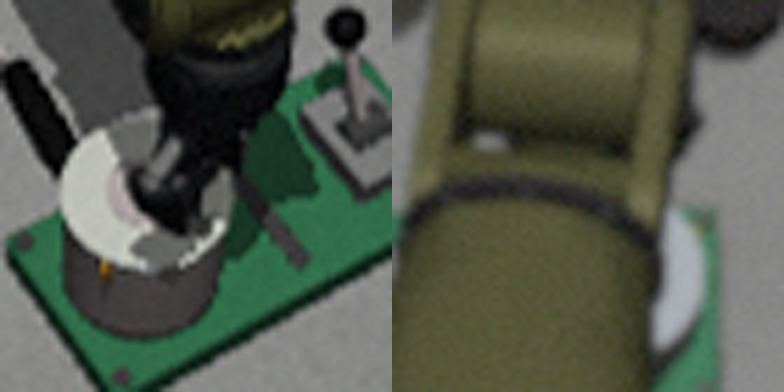

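```bash
python3 - <<'E'
from h import *; from rig import bot
L=np.array([560.5,-50]); y=.42; xl=np.array([np.cos(y),np.sin(y),0])
T=np.array([*L,114.])+36*xl+[0,0,34]
print(bot.servo_line(T,speed=60,until_force=6)); st(bot)
bot.move_gripper(4,40); st(bot)
for n in("scene",):
    c=bot.read_camera(n); np.savez(n+"2",**c); crop(c,[*T[:2],150],35,8,f"pics/{n}2.png")
E
```

```text
False
t4.1 tcp [593.4 -35.3 147.9] F [0.2 0.7 1.7] M [-0.06  0.02  0.01] w45.0 j [-0.12  0.5   1.5  -0.    1.15  1.03]
t4.5 tcp [593.5 -35.3 148.4] F [-0.1 -0.6  2.5] M [ 0.01 -0.04 -0.04] w7.2 j [-0.12  0.5   1.5  -0.    1.15  1.03]
pics/scene2.png origin 256 165
```

View pics/scene2.png

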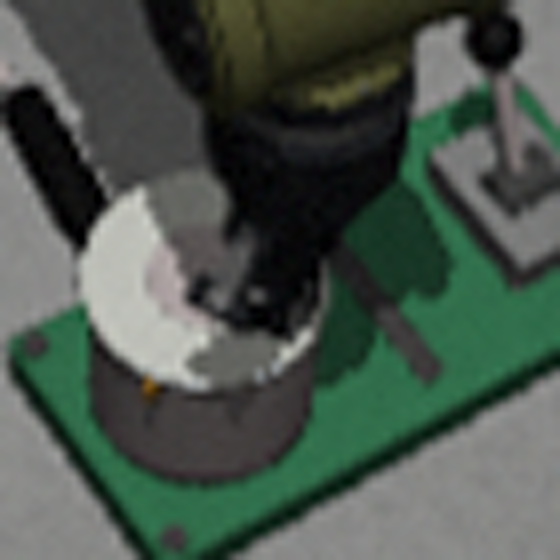

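```bash
python3 - <<'E'
from h import *; from rig import bot
y=.42; xl=np.array([np.cos(y),np.sin(y),0]); yl=np.array([-np.sin(y),np.cos(y),0])
T=bot.read_state()["ee_pos"]; M=rot(bot.read_state()["tool_rot"]); M=down(y-np.pi/2)
piv=np.array([T[0],T[1],120.])-84*xl
for th in np.arange(.1,.85,.1):
    Rm=R.from_rotvec(-th*yl).as_matrix()
    bot.servo_line(piv+Rm@(T-piv)+[0,0,1.],q(Rm@M),speed=60)
s=st(bot); bot.dwell(.3)
c=bot.read_camera("scene"); np.savez("scene3",**c); crop(c,[560,-50,150],40,9,"pics/scene3.png")
E
```

```text
t7.0 tcp [552.1 -53.9 201. ] F [-0.   0.3 -1.6] M [-0.22  0.43 -0.01] w7.5 j [-0.37  0.17  1.99  1.03  0.64  0.02]
pics/scene3.png origin 241 154
```

View pics/scene3.png

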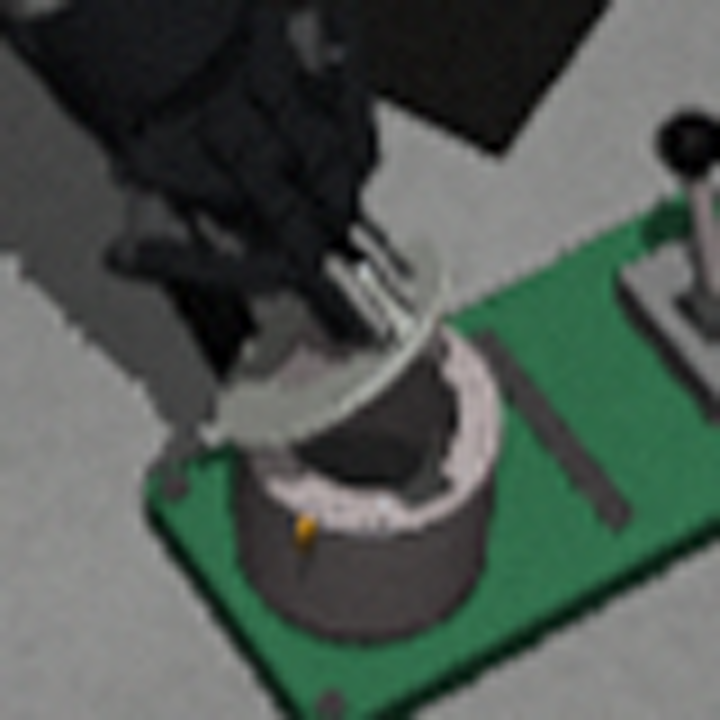

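```bash
python3 - <<'E'
from h import *; from rig import bot
s=bot.read_state(); p=s["ee_pos"]
bot.servo_line(p+[0,0,110],speed=200)
psi=-.53; yl=psi+np.pi/2; C=np.array([595.9,-347.3,0]); D=C+36*np.array([np.cos(yl),np.sin(yl),0])
bot.move_to(D+[0,0,200],q(down(psi))); st(bot)
bot.servo_line(D+[0,0,60],speed=200)
c=bot.read_camera("scene"); np.savez("scene4",**c); crop(c,[*C[:2],60],35,8,"pics/scene4.png")
bot.dwell(.2)
print(bot.servo_line(D+[0,0,34],speed=25,until_force=3)); st(bot)
E
```

```text
t9.2 tcp [ 614.2 -315.4  200.1] F [ 0.5  0.3 -0.7] M [ 0.04 -0.05 -0.05] w7.4 j [-0.53  0.66  1.12  0.    1.37  0.  ]
pics/scene4.png origin 173 226
True
t11.2 tcp [ 614.1 -316.1   37.3] F [-0.9  0.8  5.2] M [ 0.1   0.12 -0.01] w7.0 j [-0.53  0.83  1.23  0.    1.09  0.  ]
```

View pics/scene4.png

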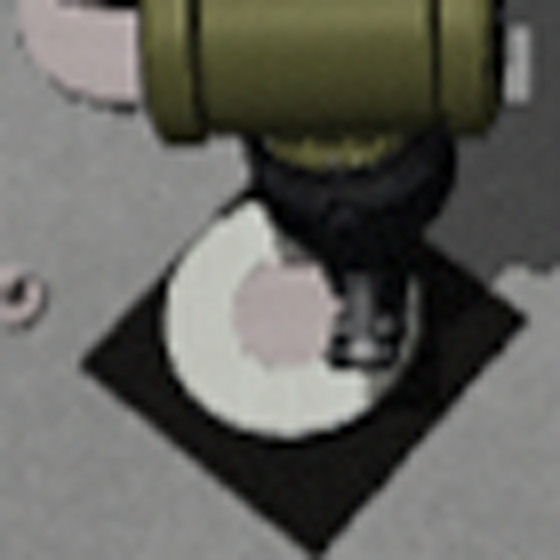

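```bash
python3 - <<'E'
from h import *; from rig import bot
p=bot.read_state()["ee_pos"]
bot.move_gripper(30); bot.servo_line(p+[0,0,80],speed=200)
bot.move_to([330,130,330],q(down(.3))); st(bot)
for n in("scene","top"):
    c=bot.read_camera(n); np.savez(n+"5",**c); cv2.imwrite(f"pics/{n}5.png",c["image"])
    o=ortho(c,470,650,-130,40,120,4,f"pics/pot5{n}.png")
a,b=[cv2.imread(f"pics/pot5{n}.png") for n in("scene","top")]
cv2.imwrite("pics/pot5.png",cv2.resize(np.hstack([a,b]),None,fx=.58,fy=.58))
E
```

```text
t14.1 tcp [330.4 129.8 329.8] F [-0.1  0.   0.3] M [ 0.   -0.   -0.01] w30.4 j [ 0.27 -0.21  1.87 -0.    1.48 -0.03]
```

View pics/scene5.png

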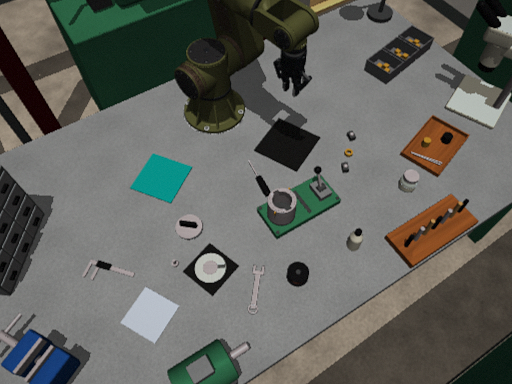

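View pics/top5.png

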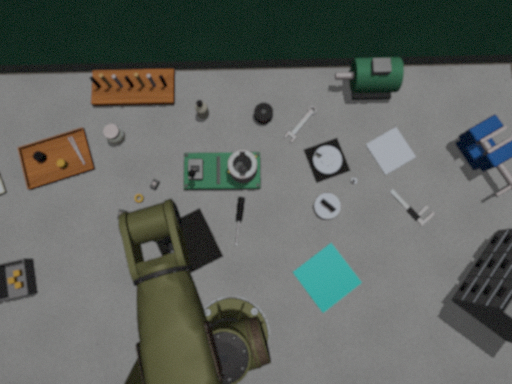

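View pics/pot5.png

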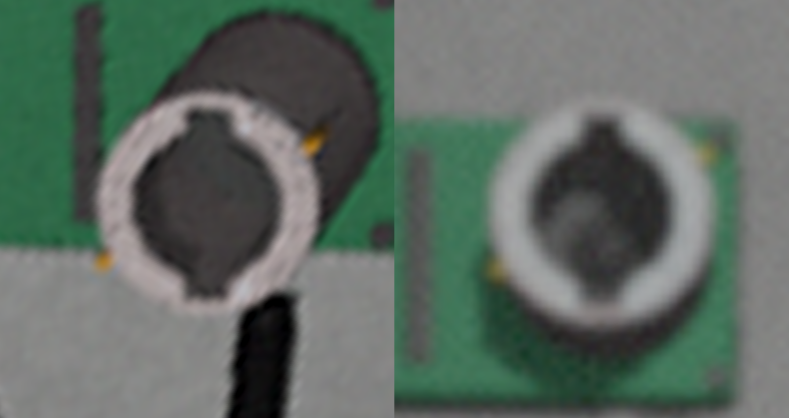

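```bash
python3 - <<'E'
from ov import *
rows=[]
for X,y in(((513,260.5),-.46+np.pi),((411,372),-.22)):
    r=[]
    for n in("scene0","top0"):
        c=load(n); 
        r.append(draw(c,[box(*X,0,21,34,22,y),circ(*X,28,3)],[*X,10],14,14))
    rows.append(np.hstack(r))
cv2.imwrite("pics/dieov.png",cv2.resize(np.vstack(rows),None,fx=.5,fy=.5))
E
```

```text
(no output)
```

View pics/dieov.png

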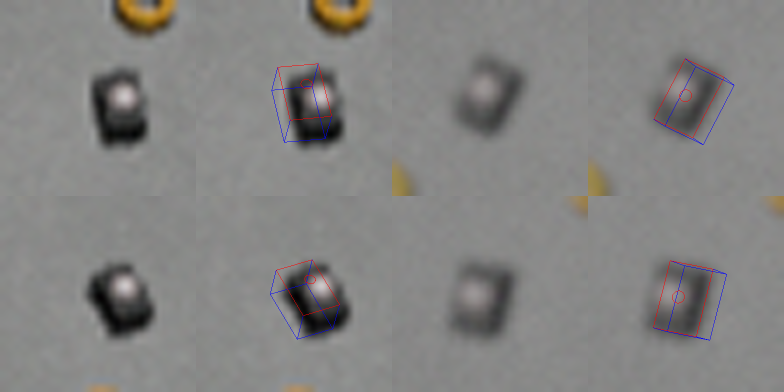

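```bash
cat > fit.py <<'E'
from ov import *
from scipy.optimize import minimize
def hullmask(c,pts,uv0,h,s):
    p=((proj(c,pts)-uv0+.5)*s).astype(np.float32); m=np.zeros((2*h*s,2*h*s),np.float32)
    cv2.fillConvexPoly(m,cv2.convexHull(p).round().astype(np.int32),1.); return m
def fitdie(cams,x0,h=10,s=12,verbose=0):
    data=[]
    for c in cams:
        uv0=(proj(c,[x0[0],x0[1],12])-h).round().astype(int); u,v=uv0
        im=cv2.resize(c["image"][v:v+2*h,u:u+2*h].astype(np.float32).mean(2),None,fx=s,fy=s,interpolation=cv2.INTER_CUBIC)
        bg=np.median(im); d=np.abs(im-bg); d=np.clip(d/25,0,1)
        cs=cv2.GaussianBlur(d,(0,0),4); data.append((c,uv0,cs))
    def cost(p):
        t=0
        for c,uv0,d in data:
            m=hullmask(c,box(p[0],p[1],0,21,34,22,p[2]),uv0,h,s)
            m=cv2.GaussianBlur(m,(0,0),6); t+=((m-d)**2).mean()
        return t
    b=None
    for dy in(-.3,0,.3):
        r=minimize(cost,[x0[0],x0[1],x0[2]+dy],method="Nelder-Mead",options=dict(initial_simplex=[[x0[0],x0[1],x0[2]+dy],[x0[0]+5,x0[1],x0[2]+dy],[x0[0],x0[1]+5,x0[2]+dy],[x0[0],x0[1],x0[2]+dy+.15]]))
        if b is None or r.fun<b.fun:b=r
    return b.x,b.fun
E
python3 - <<'E'
from fit import *
S,T=load("scene0"),load("top0")
rows=[]
for x in((513,260,-.46),(411,372,-.22)):
    for cs in([S],[T],[S,T]): r=fitdie(cs,x); print(r[0].round(2),round(r[1],4))
    p=r[0]; rows.append(np.hstack([draw(c,[box(p[0],p[1],0,21,34,22,p[2]),circ(*p[:2],28,3)],[*p[:2],10],14,14) for c in(S,T)]))
cv2.imwrite("pics/dieov2.png",cv2.resize(np.vstack(rows),None,fx=.5,fy=.5))
E
```

```text
[ 5.1996e+02  2.6393e+02 -3.7000e-01] 0.0409
[ 5.1539e+02  2.6452e+02 -4.3000e-01] 0.033
[ 5.1778e+02  2.6469e+02 -3.7000e-01] 0.0846
[ 4.1546e+02  3.7636e+02 -1.5000e-01] 0.0208
[ 4.1089e+02  3.7732e+02 -1.4000e-01] 0.0339
[ 4.1309e+02  3.7723e+02 -1.5000e-01] 0.0649
```

View pics/dieov2.png

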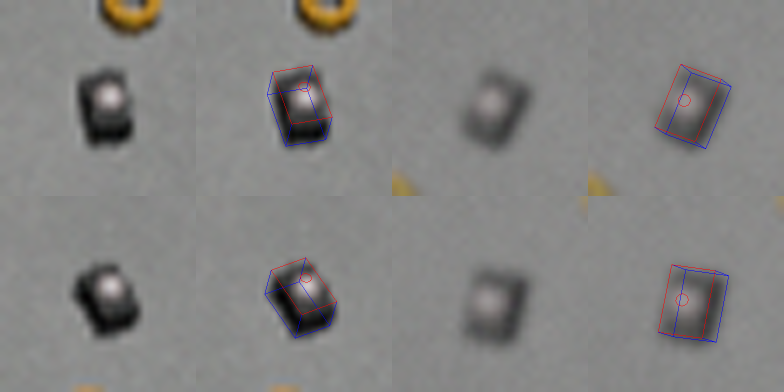

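```bash
cat > dies.py <<'E'
import sys
from fit import *; from rig import bot
x,y,yaw,tag=float(sys.argv[1]),float(sys.argv[2]),float(sys.argv[3]),sys.argv[4]
b=best(bot,[x,y,60],[yaw+np.pi/2,yaw-np.pi/2]); psi=b[1]; Q=q(down(psi))
bot.move_gripper(52,40)
bot.move_to([x,y,110],Q)
c=bot.read_camera("scene"); np.savez("die_"+tag,**c); crop(c,[x,y,15],25,12,f"pics/die_{tag}a.png")
print(bot.servo_line([x,y,22],speed=120,until_force=6)); st(bot)
bot.move_gripper(10,60); st(bot)
bot.servo_line([x,y,60],speed=100); bot.dwell(.1)
st(bot)
c=bot.read_camera("scene"); crop(c,[x,y,45],25,12,f"pics/die_{tag}b.png")
E
python3 dies.py 517.8 264.6 -.41 d1; python3 -c "
import cv2,numpy as np
cv2.imwrite('pics/d1.png',cv2.resize(np.hstack([cv2.imread('pics/die_d1a.png'),cv2.imread('pics/die_d1b.png')]),None,fx=.66,fy=.66))"
```

```text
pics/die_d1a.png origin 319 140
False
t16.7 tcp [518.2 264.8  22.8] F [-0.   0.3  0. ] M [ 0.01 -0.02 -0.02] w52.2 j [ 0.41  0.65  1.6  -0.    0.9  -0.75]
t17.1 tcp [518.3 264.8  22.9] F [-0.6 -0.7  6.3] M [-0.07  0.12  0.02] w20.5 j [ 0.41  0.65  1.6  -0.    0.9  -0.75]
t17.7 tcp [517.4 264.4  59.3] F [ 0.   0.4 -1.4] M [-0.   -0.02  0.01] w20.8 j [ 0.41  0.59  1.59 -0.    0.97 -0.75]
pics/die_d1b.png origin 320 136
```

View pics/d1.png

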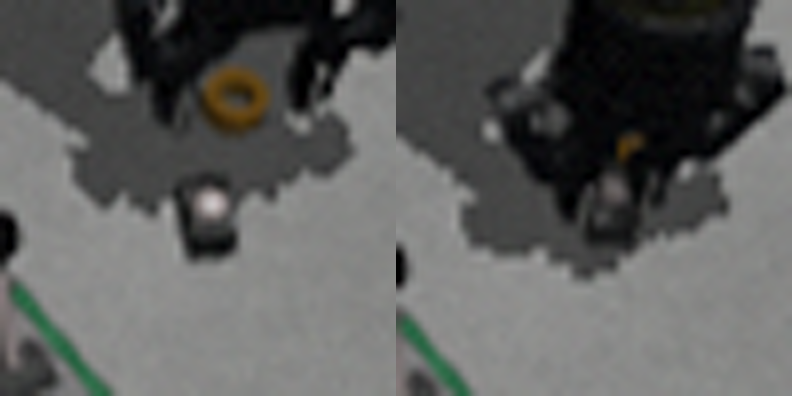

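```bash
cat > drop.py <<'E'
import sys
from fit import *; from rig import bot
dx,dy,tag=float(sys.argv[1]),float(sys.argv[2]),sys.argv[3]
P=np.array([560.7+dx,-49.8+dy,0])
p=bot.read_state()["ee_pos"]; bot.servo_line([p[0],p[1],210],speed=250)
b=best(bot,P+[0,0,150],[0,np.pi,-np.pi]) ; Q=q(down(b[1]))
bot.move_to(P+[0,0,205],Q); bot.dwell(.1)
print(bot.servo_line(P+[0,0,97],speed=100,until_force=5)); st(bot)
c=bot.read_camera("scene"); crop(c,[*P[:2],120],30,10,f"pics/drop_{tag}.png")
bot.move_gripper(31); bot.dwell(.2)
print(bot.servo_line(P+[0,0,200],speed=200)); st(bot)
E
python3 drop.py 0 0 d1
```

```text
False
t21.1 tcp [561.  -49.9  97.7] F [ 0.1 -0.2 -0.7] M [-0.03  0.03  0.  ] w20.4 j [-0.15  0.5   1.63  0.    1.02 -0.15]
pics/drop_d1.png origin 251 169
False
t22.2 tcp [560.2 -49.7 198.8] F [-0.1 -0.5 -0.5] M [-0.   -0.02 -0.05] w31.1 j [-0.15  0.37  1.55 -0.    1.22 -0.15]
```

View pics/drop_d1.png

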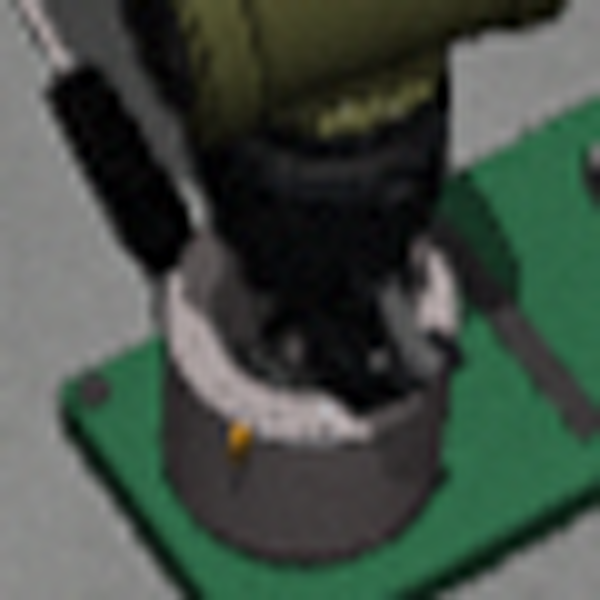

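```bash
python3 - <<'E'
from fit import *; from rig import bot
S,T=[bot.read_camera(n) for n in("scene","top")]
for cs in([S],[T]):
    r=fitdie(cs,(413,377,-.15)); print(r[0].round(2),round(r[1],3))
cv2.imwrite("pics/s6.png",S["image"])
E
```

```text
[ 4.1504e+02  3.7658e+02 -1.3000e-01] 0.02
[ 4.1076e+02  3.7715e+02 -1.5000e-01] 0.034
```

View pics/s6.png

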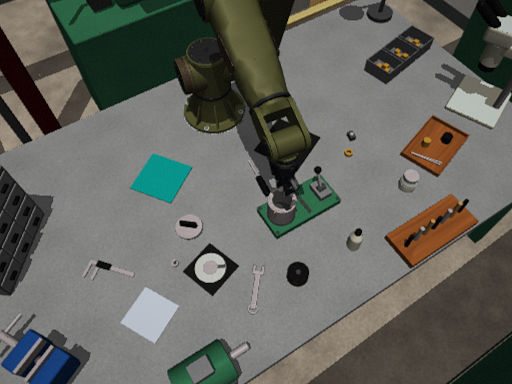

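```bash
sed -i 's/\[x,y,22\]/[x,y,24]/' dies.py; python3 dies.py 413 377 -.15 d2; python3 -c "
import cv2,numpy as np
cv2.imwrite('pics/d2.png',cv2.resize(np.hstack([cv2.imread('pics/die_d2a.png'),cv2.imread('pics/die_d2b.png')]),None,fx=.66,fy=.66))"
```

```text
pics/die_d2a.png origin 325 109
False
t25.3 tcp [413.4 377.2  24.7] F [ 0.7 -0.5 -0.6] M [ 0.01 -0.01  0.  ] w51.9 j [ 0.67  0.61  1.66 -0.    0.87 -0.75]
t25.6 tcp [413.4 377.3  24.9] F [-0.9 -0.9  6.7] M [-0.13  0.15 -0.04] w20.6 j [ 0.67  0.61  1.66  0.    0.87 -0.75]
t26.3 tcp [412.7 376.7  59.3] F [ 0.9 -0.5 -1.4] M [-0.01 -0.02  0.02] w20.8 j [ 0.67  0.55  1.66  0.    0.94 -0.75]
pics/die_d2b.png origin 326 104
```

View pics/d2.png

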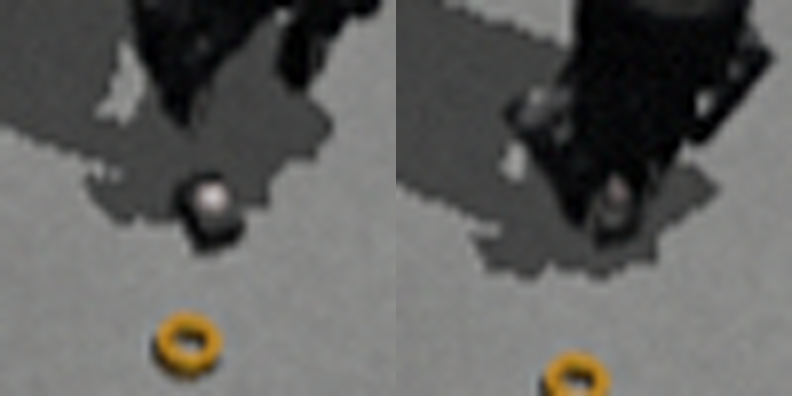

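```bash
python3 drop.py 0 0 d2; cat > probe.py <<'E'
from h import *; from rig import bot
P=np.array([560.7,-49.8,0]); psi=np.pi/4
b=best(bot,P+[0,0,130],[psi,psi-np.pi,psi-np.pi/2,psi+np.pi/2]); print("psi",b[1])
bot.move_to(P+[0,0,195],q(down(b[1]))); bot.move_gripper(0,20)
print(bot.servo_line(P+[0,0,124],speed=100,until_force=5)); st(bot)
for it in range(2):
  for a in(np.pi/4,3*np.pi/4):
    d=np.array([np.cos(a),np.sin(a),0]); h=[]
    for s in(1,-1):
        bot.dwell(.15)
        ok=bot.servo_line(P+[0,0,124]+s*30*d,speed=25,until_force=4); p=bot.read_state()["ee_pos"]; h.append((p-P)@d)
        print(ok,h[-1].round(2))
        bot.servo_line(P+[0,0,124],speed=60)
    P=P+d*np.mean(h); print("P",P.round(2)); bot.servo_line(P+[0,0,124],speed=60)
bot.servo_line(P+[0,0,200],speed=200); st(bot)
E
python3 probe.py
```

```text
False
t30.1 tcp [561.  -49.8  97.7] F [ 0.6  0.6 -1.1] M [-0.03 -0.07 -0.01] w20.6 j [-0.15  0.5   1.63  0.    1.02 -0.15]
pics/drop_d2.png origin 251 169
False
t31.2 tcp [560.3 -49.7 198.8] F [-0.4  0.1 -0.2] M [0.03 0.03 0.04] w31.4 j [-0.15  0.37  1.55  0.    1.22 -0.15]
psi -0.7853981633974483
False
t33.3 tcp [561.  -49.9 124.6] F [ 0.4  0.1 -0.4] M [0.03 0.01 0.04] w0.1 j [-0.15  0.46  1.61  0.    1.07  0.63]
True 21.01
True -21.18
P [560.64 -49.86   0.  ]
True 19.89
True -17.47
P [559.78 -49.     0.  ]
True 21.25
True -21.18
P [559.81 -48.98   0.  ]
True 18.69
True -18.68
P [559.8  -48.98   0.  ]
t46.4 tcp [559.7 -49.  199.8] F [-1.  -0.1 -0.7] M [ 0.03 -0.   -0.06] w0.1 j [-0.15  0.38  1.54 -0.    1.23  0.63]
```

```bash
python3 - <<'E'
from ov import *; from rig import bot
bot.move_gripper(45,60)
bot.move_to([400,-150,300],q(down(-.3))); st(bot)
S,T=[bot.read_camera(n) for n in("scene","top")]; np.savez("scene7",**S); np.savez("top7",**T)
cv2.imwrite("pics/s7.png",S["image"])
for c in(S,T):
    print("flange",rect(c,(340,520,-430,-240),21,(150,150,150),(255,255,255)))
    print("barhi",rect(c,(340,520,-430,-240),49,(0,0,0),(75,75,75)))
G=(428.8,-339.2); y=-.72
B=[circ(*G,21,46),box(*G,21,49,58,12,y)]
im=np.vstack([draw(c,B,[*G,30],22,9) for c in(S,T)]); cv2.imwrite("pics/cov7.png",cv2.resize(im,None,fx=.75,fy=.75))
ims=[draw(c,[circ(559.8,-49,120,32.5),circ(559.8,-49,120,48)],[560,-50,100],22,9) for c in(S,T)]
cv2.imwrite("pics/pot7.png",cv2.resize(np.vstack(ims),None,fx=.75,fy=.75))
E
```

```text
t47.7 tcp [ 400.4 -149.9  299.7] F [-0.2  0.4  0.6] M [-0.02  0.01 -0.02] w45.0 j [-0.44 -0.02  1.77  0.    1.39 -0.14]
flange (array([ 429.7, -338.4]), (430.6, -338.5), (86.8, 89.0), 90.0, 5984)
barhi (array([ 437.6, -339.7]), (437.4, -339.7), (63.1, 22.0), 41.3, 1172)
flange (array([ 428.3, -339.8]), (427.9, -339.9), (90.1, 88.0), 3.8, 6253)
barhi (array([ 424.3, -335.1]), (424.4, -335.2), (50.7, 13.1), 41.3, 575)
```

View pics/s7.png

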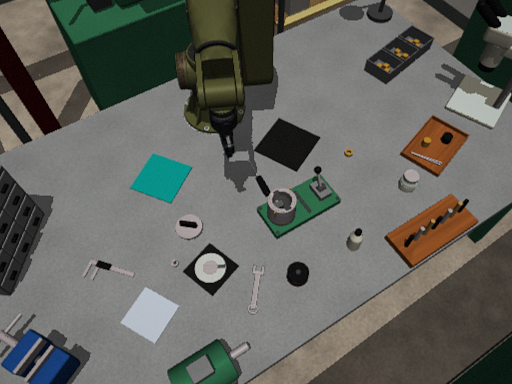

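View pics/cov7.png

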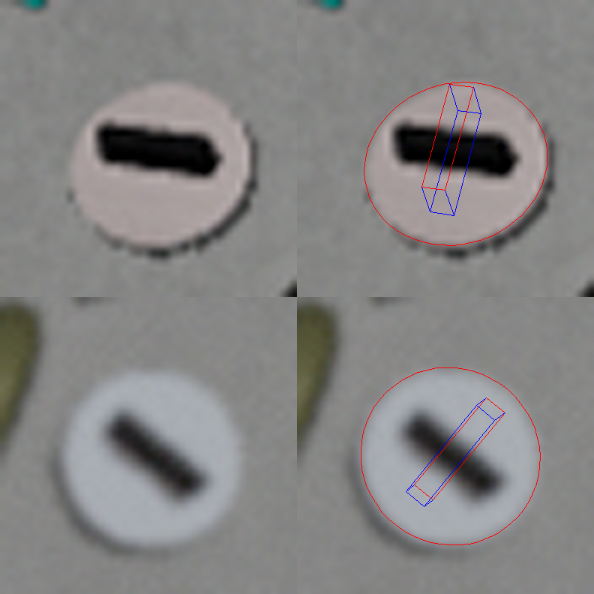

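View pics/pot7.png

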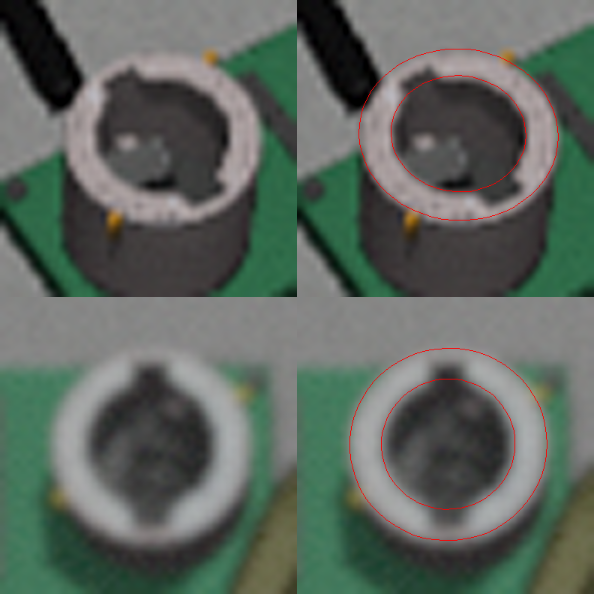

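```bash
python3 - <<'E'
from ov import *; from rig import bot
G=np.array([428.3,-338.6,0]); psi=.85-np.pi/2; Q=q(down(psi))
bot.move_to(G+[0,0,120],Q)
bot.servo_line(G+[0,0,62],speed=120); bot.dwell(.1)
print(bot.servo_line(G+[0,0,43.5],speed=60,until_force=5)); st(bot)
bot.move_gripper(6,100); st(bot)
bot.servo_line(G+[0,0,140],speed=100); bot.dwell(.2); st(bot)
S=bot.read_camera("scene"); np.savez("scene8",**S); crop(S,[*G[:2],110],35,8,"pics/s8.png")
E
```

```text
False
t50.0 tcp [ 428.2 -338.5   43.1] F [-0.1 -0.5  0.5] M [-0.04 -0.   -0.03] w44.7 j [-0.74  0.55  1.7   0.    0.89 -0.02]
t50.4 tcp [ 428.5 -338.7   44. ] F [-1.5  1.8  5.3] M [0.25 0.2  0.08] w10.2 j [-0.74  0.55  1.7   0.    0.89 -0.02]
t51.8 tcp [ 428.2 -338.5  139.5] F [ 0.7  0.2 -3.2] M [-0.01 -0.01 -0.02] w10.2 j [-0.74  0.41  1.65 -0.    1.09 -0.02]
pics/s8.png origin 149 177
```

View pics/s8.png

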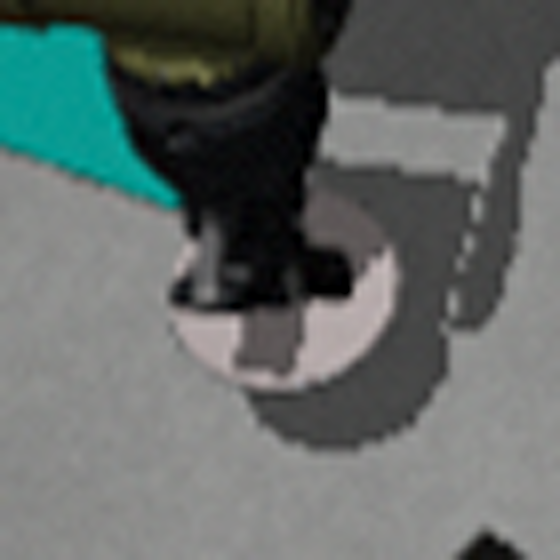

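```bash
python3 - <<'E'
from ov import *; from rig import bot
P=np.array([559.8,-49.0,0]); psi=-.01+np.pi/2
p=bot.read_state()["ee_pos"]; bot.servo_line([p[0],p[1],230],speed=200)
bot.move_to(P+[0,0,230],q(down(psi))); bot.servo_line(P+[0,0,180],speed=100); bot.dwell(.3); s=st(bot)
zf=s["ee_pos"][2]-9-14 # flange top
S,T=[bot.read_camera(n) for n in("scene","top")]; np.savez("scene9",**S)
B=[circ(*s["ee_pos"][:2],zf,46),circ(*s["ee_pos"][:2],zf-5,46),box(*s["ee_pos"][:2],zf,zf+28,58,12,-.01)]
im=draw(S,B,[*P[:2],150],24,8); cv2.imwrite("pics/s9.png",im)
E
```

```text
t54.9 tcp [559.9 -49.  180.5] F [ 0.5  0.3 -3.4] M [ 0.03 -0.1   0.05] w9.8 j [-0.15  0.39  1.57  0.    1.18 -1.71]
```

View pics/s9.png

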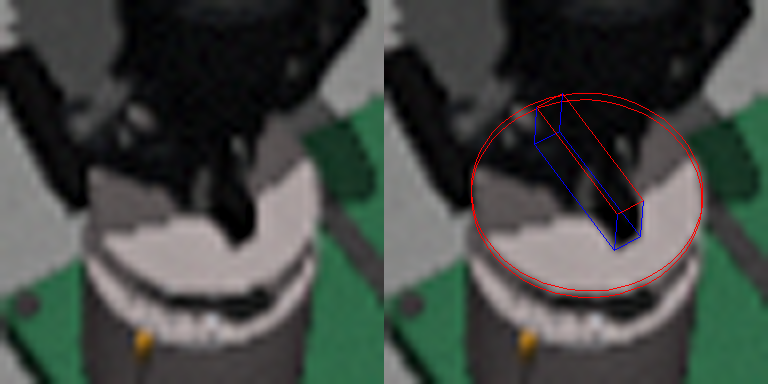

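```bash
python3 - <<'E'
from ov import *; from rig import bot
P=np.array([559.8,-49.0,0])
print(bot.servo_line(P+[0,0,147],speed=20,until_force=6)); s=st(bot)
E
```

```text
True
t56.4 tcp [559.8 -49.  148. ] F [-0.7  0.1  5.6] M [ 0.01  0.07 -0.01] w10.2 j [-0.15  0.43  1.6  -0.    1.12 -1.71]
```

```bash
python3 - <<'E'
from ov import *; from rig import bot
P=np.array([559.8,-49.0,0]); 
print(bot.servo_line(P+[0,0,143],speed=10,until_force=22)); s=st(bot); z=s["ee_pos"][2]
bot.dwell(.3)
z=z+.3
psi0=-.01+np.pi/2
m0=None
for k in range(1,14):
    psi=psi0-.1*k
    if k>11: break
    bot.servo_line([P[0],P[1],z],q(down(psi)),speed=20)
    s=bot.read_state(); Mz=s["moment"][2]; x=rot(s["tool_rot"])[:,0]; a=np.arctan2(x[1],x[0])
    print(k,"turn %.3f"%(psi0-a),"F",s["ft_force"].round(1),"M",s["moment"].round(2),"z%.1f"%s["ee_pos"][2],s["ee_pos"][:2].round(1))
    if abs(Mz)>2.0: break
st(bot)
E
```

```text
True
t56.7 tcp [559.8 -49.  148. ] F [-1.   0.5  5. ] M [0.03 0.16 0.03] w10.0 j [-0.15  0.43  1.6  -0.    1.12 -1.71]
1 turn 0.098 F [-0.4 -0.7 -2.9] M [ 0.01  0.05 -0.01] z148.1 [559.7 -49. ]
2 turn 0.195 F [-0.3  0.2 -3.5] M [-0.01  0.    0.01] z148.1 [559.7 -49. ]
3 turn 0.295 F [-0.2  0.9 -2.9] M [ 0.07 -0.01 -0.02] z148.2 [559.8 -49. ]
4 turn 0.394 F [ 0.1 -0.2 -2.5] M [-0.04 -0.02  0.07] z148.3 [559.8 -49. ]
5 turn 0.494 F [ 0.2  0.3 -4. ] M [ 0.   -0.01  0.02] z148.3 [559.8 -49. ]
6 turn 0.594 F [-0.5 -0.2 -3.5] M [ 0.05  0.01 -0.02] z148.3 [559.8 -49. ]
7 turn 0.694 F [ 0.8 -0.6 -3.3] M [ 0.01 -0.   -0.02] z148.3 [559.8 -49. ]
8 turn 0.794 F [-0.6 -0.5 -2.1] M [ 0.01 -0.06 -0.03] z148.3 [559.8 -49. ]
9 turn 0.894 F [ 0.1 -0.6 -3.2] M [0.01 0.03 0.04] z148.3 [559.8 -49. ]
10 turn 0.994 F [-0.4  1.  -2.5] M [ 0.04  0.   -0.02] z148.3 [559.8 -49. ]
11 turn 1.093 F [ 0.4  0.6 -2.5] M [-0.04 -0.09  1.05] z148.3 [559.8 -49. ]
t59.7 tcp [559.8 -49.  148.3] F [ 0.4  0.6 -2.5] M [-0.04 -0.09  1.05] w9.9 j [-0.15  0.43  1.6  -0.    1.12 -0.62]
```

```bash
python3 - <<'E'
from ov import *; from rig import bot
P=np.array([559.8,-49.0,0]); Q=None
psi0=-.01+np.pi/2
bot.servo_line([*P[:2],148.2],q(down(psi0-1.12)),speed=20); st(bot)
bot.dwell(.2)
print(bot.servo_line([*P[:2],145],speed=8,until_force=15)); st(bot)
bot.dwell(.2); st(bot)
bot.move_gripper(30); bot.dwell(.3); st(bot)
p=bot.read_state()["ee_pos"]; bot.servo_line([*p[:2],240],speed=150)
bot.move_to([400,-150,300],q(down(-.3)))
S,T=[bot.read_camera(n) for n in("scene","top")]; np.savez("scene10",**S); np.savez("top10",**T)
zf=125; B=[circ(*P[:2],125,46),box(*P[:2],125,153,58,12,-1.06)]
im=np.vstack([draw(c,B,[*P[:2],130],24,8) for c in(S,T)]); cv2.imwrite("pics/p10.png",cv2.resize(im,None,fx=.75,fy=.75)); cv2.imwrite("pics/s10.png",S["image"])
E
```

```text
t60.0 tcp [559.8 -49.  148.3] F [ 0.1 -0.8 -2.1] M [-0.11 -0.08  1.76] w10.2 j [-0.15  0.43  1.6  -0.    1.12 -0.6 ]
True
t60.5 tcp [559.9 -49.  148.1] F [-1.7 -0.4  6. ] M [0.03 0.27 1.67] w10.3 j [-0.15  0.43  1.6  -0.    1.12 -0.6 ]
t60.6 tcp [559.9 -49.  148.2] F [-1.5 -0.6  5.4] M [-0.08  0.25  1.72] w10.2 j [-0.15  0.43  1.6  -0.    1.12 -0.6 ]
t61.3 tcp [559.6 -48.9 147.3] F [ 0.6  0.3 -0.1] M [-0.03 -0.04  0.02] w30.1 j [-0.15  0.43  1.6  -0.    1.12 -0.6 ]
```

View pics/p10.png

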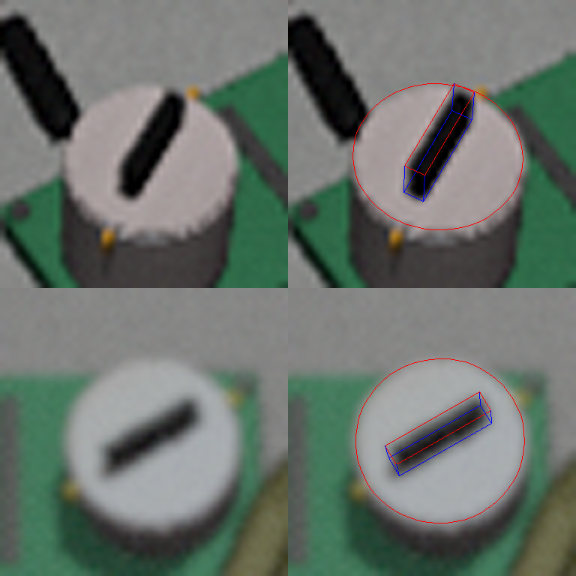

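View pics/s10.png

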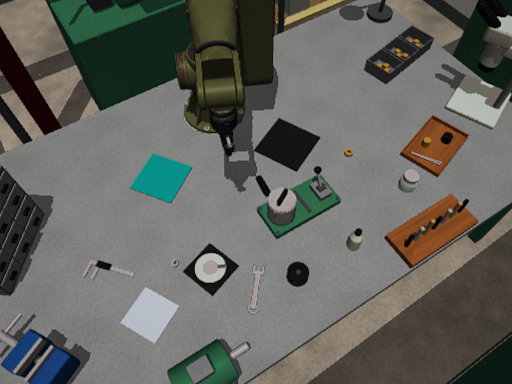

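```bash
python3 - <<'E'
from ov import *; from rig import bot
Y=116
bot.move_gripper(0,40)
bot.move_to([470,100,230],q(down(0))); bot.servo_line([475,Y,123],speed=200); bot.dwell(.2); st(bot)
S=bot.read_camera("scene"); crop(S,[530,Y,110],25,12,"pics/s11.png")
print(bot.servo_line([520,Y,123],speed=60,until_force=8)); st(bot)
print(bot.servo_line([588,Y,123],speed=40,until_force=12)); st(bot)
S=bot.read_camera("scene"); crop(S,[560,Y,110],25,12,"pics/s12.png")
a,b=cv2.imread("pics/s11.png"),cv2.imread("pics/s12.png"); cv2.imwrite("pics/s11_12.png",cv2.resize(np.hstack([a,b]),None,fx=.65,fy=.65))
E
```

```text
t65.3 tcp [475.5 115.9 124.2] F [-0.2  0.4  0.6] M [ 0.01  0.05 -0.02] w0.2 j [ 0.16  0.32  1.82 -0.    1.    0.16]
pics/s11.png origin 291 146
False
t66.2 tcp [519.8 116.  122.9] F [ 0.2 -0.6  0.4] M [-0.03 -0.   -0.05] w0.1 j [ 0.15  0.4   1.7  -0.    1.04  0.15]
True
t67.5 tcp [573.6 116.  122.2] F [-6.8 -0.6  4.3] M [-0.01  0.96  0.03] w0.0 j [0.14 0.51 1.54 0.   1.1  0.14]
pics/s12.png origin 296 153
```

View pics/s11_12.png

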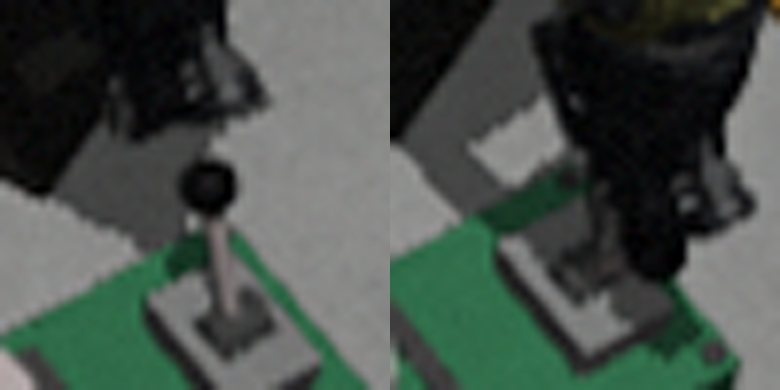

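Stopped at 573.6, as predicted for the end stop. Back off and check everything.

```bash
python3 - <<'E'
from ov import *; from rig import bot
bot.servo_line([500,116,125],speed=150); bot.servo_line([450,116,260],speed=200)
bot.move_to([330,-130,330],q(down(-.3))); bot.dwell(.3); st(bot)
S,T=[bot.read_camera(n) for n in("scene","top")]; np.savez("scene13",**S)
pv=np.array([561.4,116,52]); B=[]
for th in(0,.85,1.0):
    t=th-.5; k=pv+80*np.array([np.sin(t),0,np.cos(t)]); B.append(circ(k[0],k[1],k[2],13))
cv2.imwrite("pics/lev.png",cv2.resize(np.vstack([draw(c,B,[561,116,100],22,9) for c in(S,T)]),None,fx=.75,fy=.75))
cv2.imwrite("pics/s13.png",S["image"]); cv2.imwrite("pics/t13.png",T["image"])
for c in(S,T): print("lid",rect(c,(480,720,-450,-230),13,(150,150,150),(255,255,255)))
E
```

```text
t70.4 tcp [ 330.3 -129.6  329.8] F [-0.4 -0.2  0.3] M [-0.02 -0.06 -0.06] w-0.1 j [-0.48 -0.21  1.87  0.    1.48 -0.18]
lid (array([ 596.4, -350.3]), (597.1, -348.6), (97.6, 99.0), 29.9, 7263)
lid (array([ 593., -351.]), (593.8, -349.9), (93.4, 96.8), 27.6, 6725)
```

View pics/lev.png

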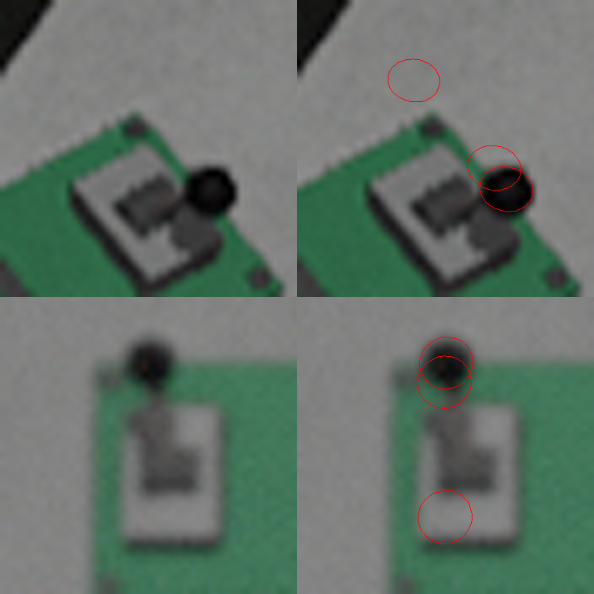

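View pics/s13.png

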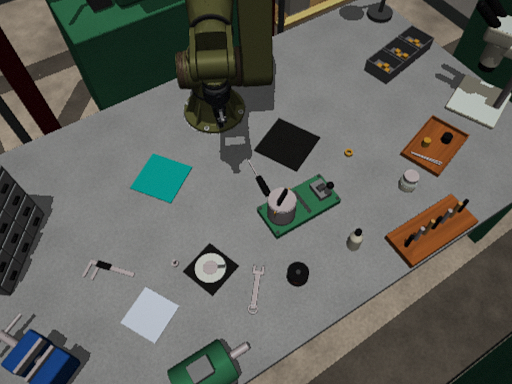

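View pics/t13.png

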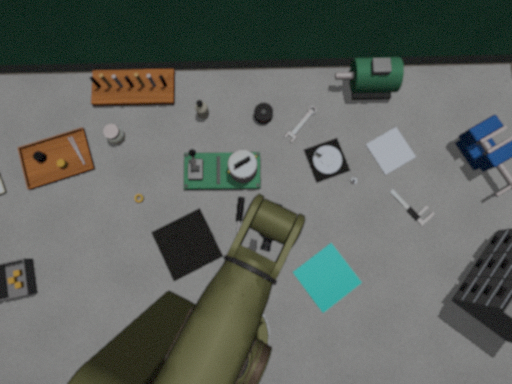

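```bash
python3 -c "
from rig import bot
bot.finish_job(); print(bot.read_state()['clock'])"
```

```text
the job is handed in; nothing more can be done
the job is handed in; nothing more can be done
```

The polisher is charged and started, and the job was handed in at about 70 s on the robot's clock.

- **Lid:** I tipped it about 46° on the pot by the tab, took it off, and laid it flat, tab up, on the smaller black mat. The last pictures show it within about 4 mm of the mat centre.
- **Dies:** Only two die blocks were on the bench, and both were released inside the pot. Afterwards the bench was clear of dies.
- **Cover:** It dropped through the notches to the expected home height at the first try and turned about 1.05 rad clockwise to the stop. The wrist moment rose to 1.76 Nm there. The bar lines up with the brass marks and the flange sits level.
- **Press:** I asked for presses of 22 N and 15 N. Each stopped early, with the sensor settling at only 5–6 N, but the height stayed at the home value.
- **Lever:** I pushed it last, to its end stop. The pictures put it at about 1.0 rad.

**Disagreements:** The two cameras differed by 3–5 mm in x, so I averaged them. I also found the pot centre by touch and used that for the cover. The last pictures show nothing else on the bench visibly moved.

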